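# Stand the toppled reagent bottle back up on the bench paper

### The arm

A 7-joint arm with a two-finger parallel gripper is mounted at the origin on the work surface. World frame = base frame: x ahead of the robot, y to its left, z up, the work surface at z = 0. Lengths are in mm, angles in rad, forces in N, time in s.
With the tool pointing down it reaches from about 400 to 875 mm from the base axis. Payload 4.4 kg.
Tool frame: the origin (TCP) lies at the very end of the fingers, on their centre line; the grasp point (between the pads) lies 19 mm behind it; y points along the fingers, z is the direction in which the jaws open and shut, and the axes are right-handed (so a half turn about y gives the same grasp; the last joint's range is limited). The gripper opens to 85 mm and grips with 20 to 120 N. Pads are 22 mm wide; open, the fingers measure 114 mm over their backs; the gripper's body (76 mm by 85 mm) begins 54 mm behind the grasp point. The pads swing forward as they close: fully open they stand 13 mm farther back than shut.
Start: joints at [-1.239, 0.628, 0.038, 1.517, -0.027, 0.996, -0.02], TCP at [251.782, 599.269, 231.313] pointing down, gripper open.
Joint ranges: [-3.06, 3.06], [-0.37, 2.12], [-1.25, 1.32], [0.18, 2.47], [-1.1, 4.24], [0.23, 1.98], [-2.94, 2.94]. Speed limits (rad/s): [2.57, 2.57, 3.14, 3.14, 3.14, 3.14, 3.14].

### API

Orientations are given as [roll, pitch, yaw] about the fixed x, y, z axes, in that order (R = Rz(yaw) Ry(pitch) Rx(roll)).
In Python, from cell import ctrl, imaging, finish_job gives the robot as it stands.
- The arm moves only by the shell command python3 -m inch 'ROWS'. ROWS is JSON, one flat list of numbers, 7 for each row, row after row: the opening, from 0 (shut) to 1 (fully open), then the shift along the tool's x, y, z in cm, then the turn, a rotation vector about the tool's x, y, z in degrees. A call has 1 to 12 rows; each row is the pose to reach, as a shift and turn from the pose commanded when the call began, along the tool's axes at that moment; what a row does not reach only later rows make up. A row lasts 1/10 s, in which the tool goes at most 50 mm and 8.59 degrees, less where a joint would pass 70% of its speed; a pose out of reach is approached as far as the arm can. A call with a gripper value outside its range is refused whole. The fingers move at their own pace and stop on an object; the grip force is fixed at half the most. Time passes only in rows, so rows that repeat a pose let the fingers close. It gives the time, the measured TCP pose, the force and the opening at its end, in the units of the state.
- ctrl.read_state(): the state, without advancing time (a new reading comes with each control period).
- imaging.get_image(name): name is "scene" or "top" or "wrist"; returns a dict with "img" (384x512x3 uint8, red, green, blue), "fx", "fy", "cx", "cy" (pixels), "dist" ([k1, k2, p1, p2, k3] as OpenCV has them; the pictures are not rectified), "R" (3x3) and "t" (3): a world point X has camera coordinates R X + t. Camera axes: x right, y down, z forward; pixel columns grow to the right and rows downward; lengths in mm; the calibration is good to about 2 mm. A picture is of the moment at which its call begins. There is no depth.
- finish_job(): hands the job in, once; it reports no verdict.
The state is a dict: "clock": time; "qpos": joint angles; "qd": joint speeds; "tau": joint torques, N m; "eef_pos": TCP position; "tool_rot": TCP orientation; "force": force on the tool from outside, world axes, zero at the start; "torque": the same for the moment, N m; "width": finger opening in mm.
Only numpy, scipy, OpenCV 4.12 (cv2) and the standard library are available. Lean on these libraries where they do the work, as an engineer would, in place of code of your own. Each camera call takes 0.05 s, during which the arm holds its last target.

### The job

The pale blue square reagent bottle with the blue cap has toppled over on the white bench paper. Stand it upright on its base again, anywhere on the bench paper, setting it down rather than dropping it, and let go. Leave the amber jar and the yellow-lidded pot standing where they are.

Things in the scene. Friction and masses are not known exactly. Their poses are not given: they have to be found in the camera images.
- bottle_mid (a point): Centre of the toppled bottle: pale blue, square, white label, blue round cap, 0.1-0.25 kg. 120 mm long: body 50 by 50 mm across its flat sides, from the flat base (60 mm from this point) to 20 mm past this point, then a round shoulder, then the cap (diameter 36, last 25 mm). Lies on a flat side, y and z square to the sides. x: from base to cap, level at the start, up when it stands. This point is 25 mm above the paper lying, 60 mm standing.
- paper_mid (a point): Middle of the top face of the white absorbent bench paper, a flat rectangle fixed to the bench, 360 mm along its x by 600 mm along its y, 3 mm thick (top 3 mm above the bench); z up.
- amber: Amber jar with a white cap, standing on the paper near one end of it: 60 mm in diameter, 90 mm tall, loose, origin at the centre of its underside, z up. Not to be disturbed.
- pot: Clear sample pot with a yellow lid, standing on the paper near the other end of it: 62 mm in diameter at the lid, 65 mm tall, loose, origin at the centre of its underside, z up. Not to be disturbed.
There are look-alikes about, which are no part of the job. What is shaped like the part that bears bottle_mid but turquoise is not meant.

How it is judged (in metres and radians):
At the end, for the whole second after the job is handed in: The bottle stands on its base, cap up, within 10 degrees of upright, at rest, its centre at least 20 mm inside the edges of the bench paper; the amber jar and the pot stand upright within 20 mm of where they were (angle between bottle_mid's own x axis and vertical below 0.175 rad and height (world z) of bottle_mid between 0.055 and 0.072 m and x of bottle_mid in the frame of paper_mid between -0.16 and 0.16 m and y of bottle_mid in the frame of paper_mid between -0.28 and 0.28 m and linear speed of bottle below 0.02 m/s and angular speed of bottle below 0.2 rad/s and distance of each of amber, pot from where it was at the start of the episode below 0.02 m and angle between each of amber, pot's own z axis and vertical below 0.175 rad); the robot touches nothing.
It fails at once if the bottle is let go in the air, with its centre more than 90 mm above the bench (dropped from about 30 mm or more) (height (world z) of bottle_mid above 0.09 m and contact force between the fingers and bottle below 0.05 N).
It fails at once if the amber jar or the pot is knocked over or shoved by more than 30 mm (distance of any of amber, pot from where it was at the start of the episode above 0.03 m or angle between any of amber, pot's own z axis and vertical above 0.35 rad).
It also fails if it takes over 38 s, if anything falls off the work surface, if the arm or the gripper's body presses on something with over 40 N, if the wrist force passes 120 N, or if a joint passes its speed limit or range.

## Working session

There is one attempt and no reset: what is moved stays moved. The work goes in short steps, Python scripts to look and compute and a shell command to move; the robot and the scene stay as the last step left them, time stands still between calls to the robot, and variables do not carry over. Pictures are saved under pics/ and viewed, and the job is handed in when it is done.

```bash
mkdir -p pics; ls
python3 - <<'E'
from cell import ctrl, imaging
import cv2
s=ctrl.read_state(); print({k:s[k] for k in('clock','eef_pos','tool_rot','force','width')})
for n in('scene','top','wrist'):
    d=imaging.get_image(n); cv2.imwrite(f'pics/{n}0.png',d['img'][:,:,::-1])
E
```

```text
pics
{'clock': 0.0, 'eef_pos': array([251.55204923, 598.68559804, 230.39557304]), 'tool_rot': array([-1.57266298e+00, -3.29851938e-05, -3.97794062e-01]), 'force': array([ 0.14526411,  0.29389488, -0.12657939]), 'width': 85.38835461714008}
```

View pics/top0.png

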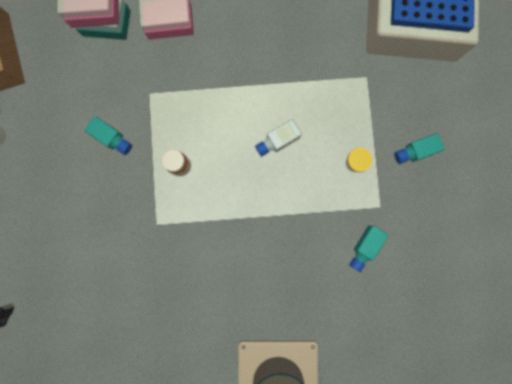

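View pics/scene0.png

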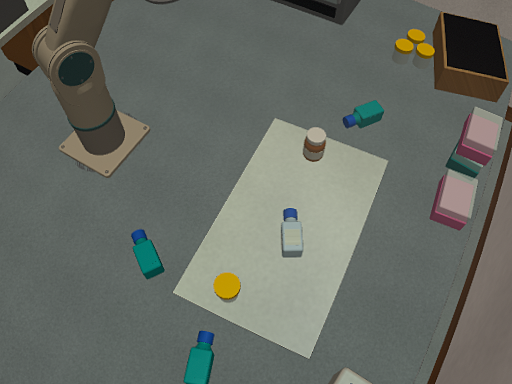

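View pics/wrist0.png

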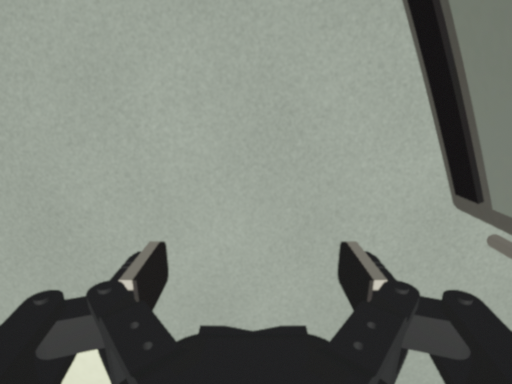

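The top picture shows the bottle lying at about (278,138), with its cap at (262,149). The amber jar is at (175,162) and the pot at (360,160). Next I'll measure these.

```bash
cat > h.py <<'E'
from cell import ctrl, imaging
import cv2, numpy as np
from scipy.spatial.transform import Rotation as Ro
def K(d): return np.array([[d['fx'],0,d['cx']],[0,d['fy'],d['cy']],[0,0,1.]])
def back(d,px,z):
    u=cv2.undistortPoints(np.array(px,float).reshape(-1,1,2),K(d),np.array(d['dist'],float)).reshape(-1,2)
    R=np.array(d['R']);t=np.array(d['t']).ravel(); c=-R.T@t
    r=np.c_[u,np.ones(len(u))]@R
    return c+r*((z-c[2])/r[:,2])[:,None]
def proj(d,X):
    return cv2.projectPoints(np.array(X,float).reshape(-1,1,3),cv2.Rodrigues(np.array(d['R']))[0],np.array(d['t'],float),K(d),np.array(d['dist'],float))[0].reshape(-1,2)
def tool():
    s=ctrl.read_state(); return s, Ro.from_euler('xyz',s['tool_rot']).as_matrix()
E
python3 - <<'E'
from h import *
for n,(x0,y0) in dict(top=(230,100),scene=(250,190)).items():
    d=imaging.get_image(n); c=d['img'][y0:y0+80,x0:x0+100,::-1]
    cv2.imwrite(f'pics/{n}crop.png',cv2.resize(c,None,fx=7,fy=7,interpolation=cv2.INTER_CUBIC))
    if n=='top':
        print('cap,base',back(d,[(262,149),(294,128),(278,138)],28))
        print('paper',back(d,[(150,94),(366,78),(380,208),(157,224)],3))
        print('amber',back(d,[(174,159)],93),'pot',back(d,[(360,160)],68))
s,R=tool();print(R.round(3))
E
```

```text
cap,base [[603.79032561  40.33360733  28.        ]
 [659.92175039 -44.24411758  28.        ]
 [633.10510719  -1.84900375  28.        ]]
paper [[ 762.41075903  347.38927357    3.        ]
 [ 806.68180148 -246.05038788    3.        ]
 [ 449.26832925 -274.79935042    3.        ]
 [ 407.12008459  320.26208419    3.        ]]
amber [[567.00776063 256.95875508  93.        ]] pot [[ 568.12539691 -206.79960017   68.        ]]
[[ 0.922 -0.     0.387]
 [-0.387 -0.001  0.922]
 [-0.    -1.    -0.001]]
```

View pics/topcrop.png

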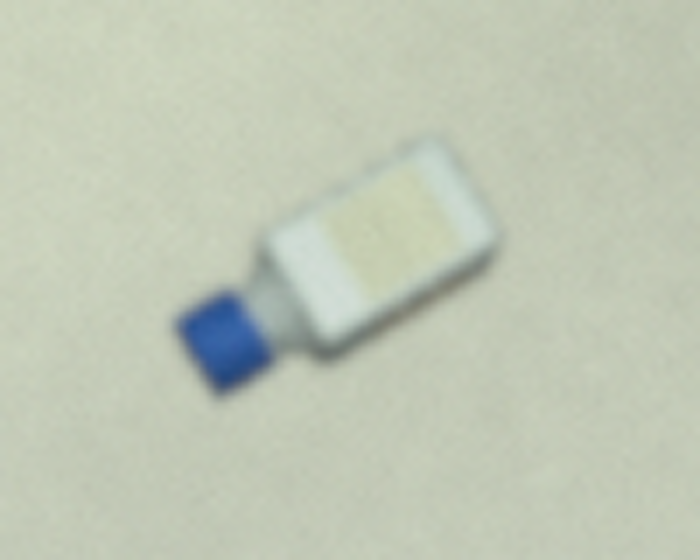

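View pics/scenecrop.png

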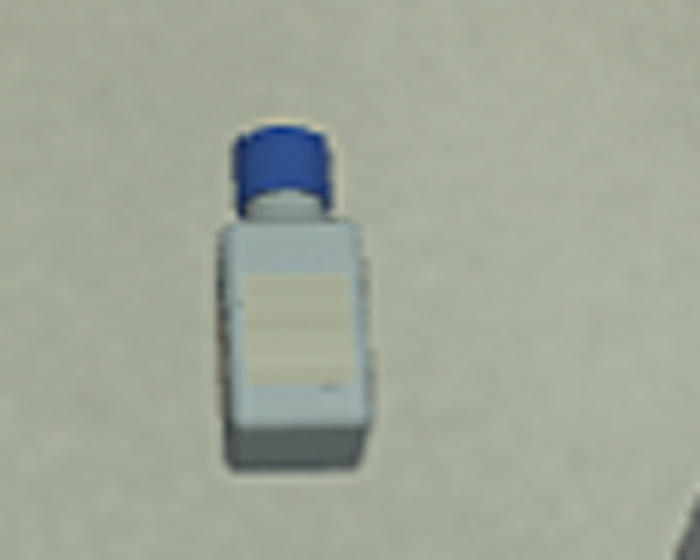

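```bash
cat >> h.py <<'E'
def rel(T,Rt):  # target tcp pos mm & rot -> shift cm, rotvec deg, in present (measured) tool axes
    s,R=tool(); return R.T@(np.array(T)-s['eef_pos'])/10, Ro.from_matrix(R.T@Rt).as_rotvec(degrees=True)
def tilted(az,th): # az: cap azimuth deg; th tilt about tool z deg
    a=np.radians(az); c=np.array([np.cos(a),np.sin(a),0]); y=np.array([0,0,-1.]); x=-c
    return np.c_[x,y,np.cross(x,y)]@Ro.from_euler('z',th,degrees=True).as_matrix()
E
python3 - <<'E'
from h import *
def f(x0,y0,P): return [(x0+(a+.5)/7-.5,y0+(b+.5)/7-.5) for a,b in P]
d=imaging.get_image('top')
P=back(d,f(230,100,[(435,133),(500,232),(325,350),(265,240)]),52)
print(P.round(1)); fr=(P[2]+P[3])/2; ba=(P[0]+P[1])/2
v=fr-ba; print('len',np.linalg.norm(v),'az',np.degrees(np.arctan2(v[1],v[0])),'mid',ba+v*60/80)
d=imaging.get_image('scene')
P=back(d,f(250,190,[(232,420),(370,420),(358,222),(226,224)]),52)
print(P.round(1)); fr=(P[2]+P[3])/2; ba=(P[0]+P[1])/2
v=fr-ba; print('len',np.linalg.norm(v),'az',np.degrees(np.arctan2(v[1],v[0])),'mid',ba+v*60/80)
E
```

```text
[[678.8 -36.5  52. ]
 [641.6 -60.1  52. ]
 [597.7   4.5  52. ]
 [638.7  26.4  52. ]]
len 76.3331630987773 az 123.41870995817618 mid [ 6.28692905e+02 -4.84043372e-01  5.20000000e+01]
[[637.3 -61.4  52. ]
 [678.5 -37.7  52. ]
 [640.1  27.5  52. ]
 [599.8   3.3  52. ]]
len 75.19158005919326 az 120.28805659536454 mid [629.43207379  -0.83085747  52.        ]
```

```bash
cat > g.py <<'E'
from h import *
az=121.8; a=np.radians(az); c=np.array([np.cos(a),np.sin(a),0])
Rt=tilted(az,-35); G=np.array([629,-1,33.])-3*c; T=G+19*Rt[:,1]
s,R=tool()
print(s['clock'],s['eef_pos'].round(1),s['force'].round(2),s['qpos'].round(2),'w',s['width'])
print('T',T.round(1))
for b in(120,0): print(b,*[v.round(2) for v in rel(T-b*Rt[:,1],Rt)])
E
python3 g.py
```

```text
0.35 [251.7 599.1 231.1] [-0.16 -0.5  -0.78] [-1.24  0.63  0.04  1.52 -0.03  1.   -0.02] w 85.72564239659526
T [636.3 -12.8  17.4]
120 [ 53.55  11.55 -37.52] [-10.78  34.29 -33.86]
0 [ 59.16  21.38 -41.5 ] [-10.78  34.29 -33.86]
```

```bash
python3 -m inch '[1,4,0,-3,-1,3,-3, 1,8.5,0,-6,-2,7,-7, 1,13,0,-9,-3,10,-10, 1,18,0,-12.5,-4,14,-14, 1,22.5,0,-16,-5,18,-18, 1,27,0,-19,-6,22,-22, 1,31,0,-22,-7,26,-26, 1,36,0,-25,-9,29,-29, 1,40,0,-28,-10,32,-32, 1,45,0,-31,-10.8,34.3,-33.9, 1,49,0,-34.5,-10.8,34.3,-33.9, 1,53.5,0,-37.5,-10.8,34.3,-33.9]'; python3 g.py
```

```text
clock: 1.55
eef_pos: [572.3, 91.0, 231.0]
tool_rot: [-1.571, -0.612, -1.014]
force: [1.2, 0.0, 0.1]
width: 85.4
1.55 [572.3  91.  231. ] [1.2  0.   0.11] [-0.95  0.62  0.59  1.92  0.46  0.68 -0.26] w 85.40875680235119
T [636.3 -12.8  17.4]
120 [-2.27 12.49 -0.03] [-0.06  0.08  0.04]
0 [-2.27 24.49 -0.05] [-0.06  0.08  0.04]
```

```bash
python3 -m inch '[1,-0.6,3,0,0,0,0, 1,-1.2,6,0,0,0,0, 1,-1.8,9,0,0,0,0, 1,-2.3,12,0,0,0,0, 1,-2.3,15,0,0,0,0, 1,-2.3,17.5,0,0,0,0, 1,-2.3,17.5,0,0,0,0, 1,-2.3,17.5,0,0,0,0]'; python3 g.py
python3 - <<'E'
from h import *
d=imaging.get_image('wrist'); im=d['img'][:,:,::-1].copy()
a=np.radians(121.8); c=np.array([np.cos(a),np.sin(a),0]); n=np.array([-c[1],c[0],0]); m=np.array([629,-1,53])
P=[m-60*c+25*n,m-60*c-25*n,m+20*c-25*n,m+20*c+25*n]
for p in proj(d,P): cv2.circle(im,tuple(int(v) for v in p),4,(0,0,255),1)
cv2.imwrite('pics/w1.png',im)
E
```

```text
clock: 2.35
eef_pos: [614.5, 22.5, 74.8]
tool_rot: [-1.571, -0.611, -1.016]
force: [0.9, 0.3, 0.6]
width: 85.6
2.35 [614.5  22.5  74.8] [0.91 0.34 0.57] [-0.79  0.92  0.6   1.97  0.5   0.28 -0.34] w 85.60452651956862
T [636.3 -12.8  17.4]
120 [ 0.11 -4.92 -0.  ] [ 0.01 -0.02  0.03]
0 [ 0.11  7.08 -0.  ] [ 0.01 -0.02  0.03]
```

View pics/w1.png

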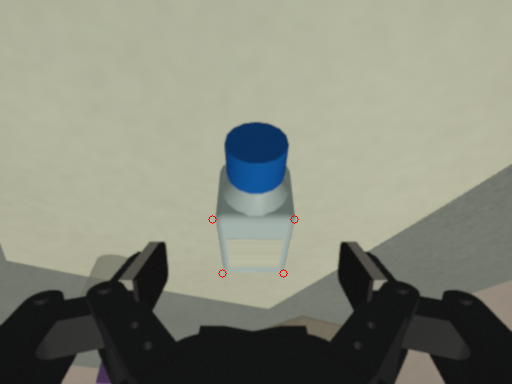

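The marked body corners, predicted from the top view, sit on the bottle's edges, (212,219) and (294,219), so the pose is confirmed. Joint 6 is at 0.28, close to its 0.23 limit, so I'll probe downward carefully.

```bash
python3 -m inch '[1,0,1,0,0,0,0, 1,0,2,0,0,0,0, 1,0,3,0,0,0,0, 1,0,3,0,0,0,0]'; python3 g.py
```

```text
clock: 2.8
eef_pos: [623.3, 6.9, 49.5]
tool_rot: [-1.572, -0.611, -1.016]
force: [-0.9, 0.1, 0.8]
width: 85.4
2.8 [623.3   6.9  49.5] [-0.89  0.13  0.82] [-0.74  0.97  0.58  1.97  0.59  0.24 -0.43] w 85.4447997575405
T [636.3 -12.8  17.4]
120 [ 0.1  -8.02  0.06] [ 0.07 -0.02  0.03]
0 [0.09 3.98 0.07] [ 0.07 -0.02  0.03]
```

```bash
sed -i 's/-35/-26/; s/(120,0)/(30,0)/; s/629,-1,33/629,-1,32/' g.py; python3 g.py
```

```text
2.8 [623.3   6.9  49.5] [-0.89  0.13  0.82] [-0.74  0.97  0.58  1.97  0.59  0.24 -0.43] w 85.4447997575405
T [635.  -10.6  14.9]
30 [0.21 1.07 0.07] [ 0.07 -0.02  9.03]
0 [-0.26  4.04  0.07] [ 0.07 -0.02  9.03]
```

```bash
python3 -m inch '[1,0.1,0.4,0,0,0,4.5, 1,0.2,1,0,0,0,9, 1,0.1,2,0.1,0,0,9, 1,-0.1,3,0.1,0,0,9, 1,-0.2,3.5,0.1,0,0,9, 1,-0.25,4,0.1,0,0,9, 1,-0.25,4,0.1,0,0,9]'; python3 g.py
```

```text
clock: 3.5
eef_pos: [634.6, -8.4, 14.6]
tool_rot: [-1.573, -0.455, -1.012]
force: [-0.3, -0.9, -0.4]
width: 85.6
3.5 [634.6  -8.4  14.6] [-0.26 -0.93 -0.44] [-0.49  0.93  0.36  1.91  0.62  0.26 -0.32] w 85.64738778352898
T [635.  -10.6  14.9]
30 [ 0.2  -2.94 -0.08] [0.07 0.17 0.04]
0 [ 0.2   0.06 -0.08] [0.07 0.17 0.04]
```

Reached the grasp pose, so I'll close the gripper.

```bash
python3 -m inch '[0,0,0,0,0,0,0, 0,0,0,0,0,0,0, 0,0,0,0,0,0,0, 0,0,0,0,0,0,0, 0,0,0,0,0,0,0, 0,0,0,0,0,0,0, 0,0,0,0,0,0,0, 0,0,0,0,0,0,0]'; python3 g.py
```

```text
clock: 4.3
eef_pos: [635.8, -8.8, 16.4]
tool_rot: [-1.569, -0.454, -1.016]
force: [-1.7, 3.4, 6.2]
width: 49.1
4.3 [635.8  -8.8  16.4] [-1.7   3.44  6.22] [-0.49  0.93  0.36  1.91  0.61  0.26 -0.32] w 49.1129143186483
T [635.  -10.6  14.9]
30 [ 0.04 -2.81 -0.16] [-0.09 -0.01  0.01]
0 [ 0.04  0.19 -0.17] [-0.09 -0.01  0.01]
```

```bash
python3 -m inch '[0,0.4,-0.9,0,0,0,0, 0,1.1,-2.2,0,0,0,0, 0,2,-4,0,0,0,0, 0,3,-6,0,0,0,0, 0,4,-8,0,0,0,0, 0,5,-10,0,0,0,0, 0,6,-12,0,0,0,0, 0,6.6,-13.5,0,0,0,0, 0,6.6,-13.5,0,0,0,0]'
cat > p.py <<'E'
from h import *
import sys
az,th,x,y,h=map(float,sys.argv[1:])   # cap az of tool, tilt, bottle grasp point xy, grasp height
s,R=tool(); Rt=tilted(az,th); G=np.array([x,y,h]); T=G+19*Rt[:,1]
print(s['clock'],s['eef_pos'].round(1),'f',s['force'].round(1),'q',s['qpos'].round(2),'w',round(s['width'],1))
print('grasp pt now',(s['eef_pos']-19*R[:,1]).round(1),'tool y',R[:,1].round(2),'up in tool',R[2].round(3))
print(*[v.round(2) for v in rel(T,Rt)])
E
python3 p.py 100 20 640 40 220
```

```text
clock: 5.2
eef_pos: [636.8, -10.2, 169.8]
tool_rot: [-1.565, -0.456, -1.02]
force: [0.7, -0.6, -0.4]
width: 49.3
5.2 [636.8 -10.2 169.8] f [ 0.7 -0.6 -0.4] q [-0.41  0.65  0.23  1.85  0.56  0.57 -0.14] w 49.3
grasp pt now [632.3  -3.2 186.9] tool y [ 0.24 -0.37 -0.9 ] up in tool [ 0.44  -0.898  0.005]
[-2.81 -4.96  3.17] [-1.51 22.25 45.49]
```

```bash
python3 -m inch '[0,-0.4,-0.8,0.5,-0.2,3.5,7, 0,-0.9,-1.6,1,-0.5,7,14, 0,-1.4,-2.5,1.5,-0.7,10.5,21, 0,-1.9,-3.3,2,-1,14,28, 0,-2.3,-4.1,2.6,-1.2,17.5,35, 0,-2.8,-5,3.2,-1.4,20,41, 0,-2.8,-5,3.2,-1.5,22.2,45.5, 0,-2.8,-5,3.2,-1.5,22.2,45.5]'; python3 p.py 90 63 650 60 200;  python3 - <<'E'
from h import *
cv2.imwrite('pics/s2.png',imaging.get_image('scene')['img'][:,:,::-1])
E
```

```text
clock: 6.0
eef_pos: [637.6, 41.9, 196.6]
tool_rot: [-1.58, 0.347, -1.404]
force: [0.1, -1.0, -1.6]
width: 49.5
6.0 [637.6  41.9 196.6] f [ 0.1 -1.  -1.6] q [ 0.23  0.72 -0.28  1.52 -0.19  1.    0.29] w 49.5
grasp pt now [638.8  35.5 214.4] tool y [-0.07  0.33 -0.94] up in tool [-0.34  -0.94  -0.009]
[-2.88  1.58  1.82] [ 6.98  7.13 43.06]
```

View pics/s2.png

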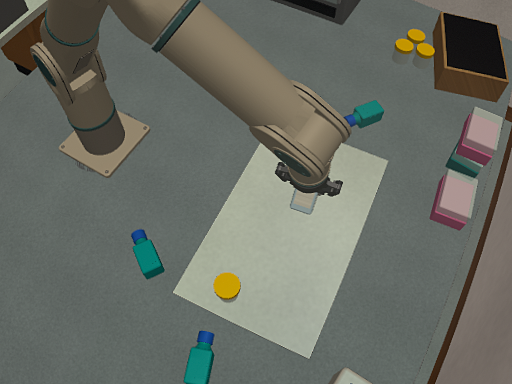

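The bottle is held; its base shows below the fingers at (303,205). I'll keep tilting.

```bash
python3 -m inch '[0,-0.4,0.2,0.2,1,1,6, 0,-0.8,0.4,0.5,2,2,13, 0,-1.2,0.7,0.7,3,3,20, 0,-1.6,0.9,1,4,4,26, 0,-1.6,0.9,1,4,4,26]'; python3 p.py 90 63 650 60 200
```

```text
clock: 6.55
eef_pos: [642.9, 64.1, 191.7]
tool_rot: [-1.558, 0.802, -1.483]
force: [-0.6, -1.5, -2.2]
width: 49.3
6.55 [642.9  64.1 191.7] f [-0.6 -1.5 -2.2] q [ 0.5   0.89 -0.49  1.51 -0.47  1.05  0.51] w 49.3
grasp pt now [643.8  50.5 204.9] tool y [-0.05  0.72 -0.7 ] up in tool [-0.719 -0.695  0.009]
[-0.82  0.91  0.81] [ 3.37  3.04 17.04]
```

```bash
python3 -m inch '[0,-0.3,0.3,0.3,1,1,6, 0,-0.6,0.6,0.6,2,2,12, 0,-0.8,0.9,0.8,3.4,3,18, 0,-0.8,0.9,0.8,3.4,3,18, 0,-0.8,0.9,0.8,3.4,3,18]'; python3 p.py 90 64 650 70 90
```

```text
clock: 7.05
eef_pos: [651.1, 80.9, 195.7]
tool_rot: [-1.557, 1.115, -1.552]
force: [0.4, -0.0, -0.6]
width: 49.2
7.05 [651.1  80.9 195.7] f [ 0.4 -0.  -0.6] q [ 0.63  1.05 -0.62  1.51 -0.63  1.08  0.64] w 49.2
grasp pt now [651.1  63.9 204.1] tool y [-0.    0.9  -0.44] up in tool [-0.898 -0.44   0.006]
[ 9.97  5.57 -0.18] [0.15 0.47 0.1 ]
```

```bash
python3 -m inch '[0,1.5,0.9,0,0,0,0, 0,3,1.8,0,0,0,0, 0,4.5,2.6,-0.1,0,0,0, 0,6,3.4,-0.1,0,0,0, 0,7.5,4.3,-0.1,0,0,0, 0,9,5.1,-0.2,0,0,0, 0,10,5.6,-0.2,0.1,0.5,0.1, 0,10,5.6,-0.2,0.1,0.5,0.1, 0,10,5.6,-0.2,0.1,0.5,0.1]'; python3 p.py 90 64 650 70 64;  python3 - <<'E'
from h import *
for n in('scene','top'):
    d=imaging.get_image(n); cv2.imwrite(f'pics/{n}3.png',d['img'][:,:,::-1])
d=imaging.get_image('scene')
cv2.imwrite('pics/s3c.png',cv2.resize(d['img'][130:280,200:400,::-1],None,fx=4,fy=4))
E
```

```text
clock: 7.95
eef_pos: [650.4, 86.3, 81.3]
tool_rot: [-1.573, 1.121, -1.576]
force: [0.4, -0.4, -0.8]
width: 49.5
7.95 [650.4  86.3  81.3] f [ 0.4 -0.4 -0.8] q [ 0.62  1.22 -0.6   1.5  -0.62  0.98  0.74] w 49.5
grasp pt now [650.3  69.2  89.5] tool y [ 0.    0.9  -0.43] up in tool [-0.901 -0.435 -0.001]
[ 2.28  1.18 -0.03] [-0.13 -0.13 -0.24]
```

View pics/s3c.png

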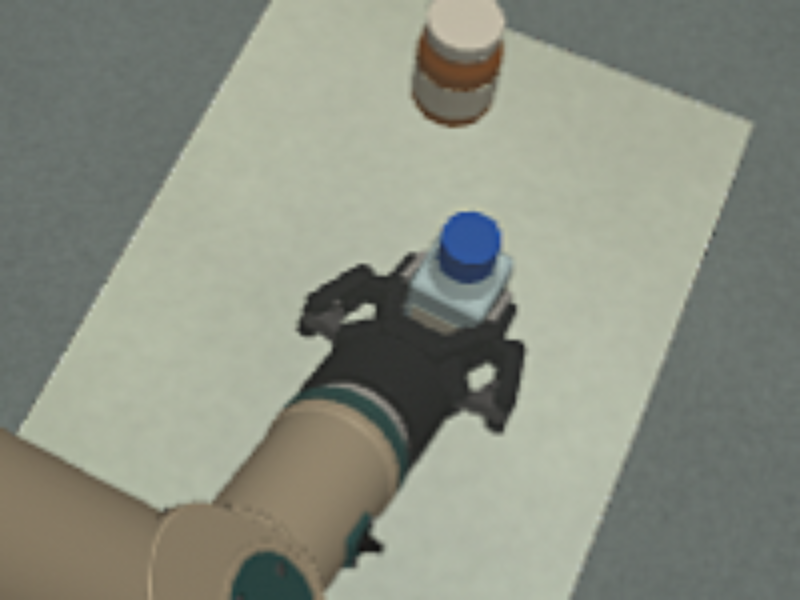

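View pics/top3.png

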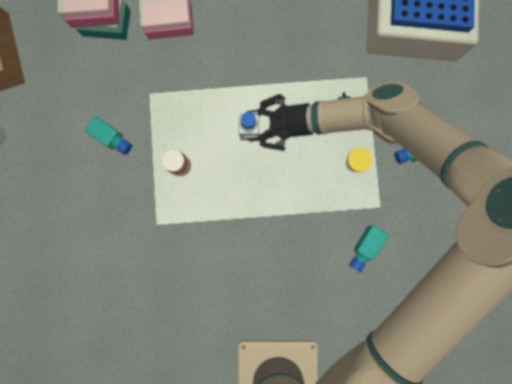

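The bottle hangs upright in the scene picture, cap at (470,245) in the crop. In the top picture the jar (175,162) and the pot (360,160) haven't moved. I'll lower it gently now.

```bash
python3 -m inch '[0,0.7,0.35,0,0,0,0, 0,1.4,0.7,0,0,0,-0.2, 0,2.0,1.0,0,-0.1,-0.1,-0.2, 0,2.0,1.0,0,-0.1,-0.1,-0.2, 0,2.0,1.0,0,-0.1,-0.1,-0.2]'; python3 p.py 90 64 650 70 61
```

```text
clock: 8.6
eef_pos: [650.0, 86.7, 58.5]
tool_rot: [-1.572, 1.117, -1.572]
force: [1.0, -0.2, -1.6]
width: 49.3
8.6 [650.   86.7  58.5] f [ 1.  -0.2 -1.6] q [ 0.61  1.25 -0.59  1.49 -0.61  0.97  0.76] w 49.3
grasp pt now [650.   69.6  66.8] tool y [-0.    0.9  -0.44] up in tool [-0.899 -0.438 -0.001]
[ 0.51  0.29 -0.  ] [ 0.   -0.04 -0.02]
```

```bash
python3 -m inch '[0,0.15,0.08,0,0,0,0, 0,0.3,0.15,0,0,0,0, 0,0.3,0.15,0,0,0,0, 0,0.3,0.15,0,0,0,0]'; python3 -m inch '[0,0.1,0.05,0,0,0,0, 0,0.1,0.05,0,0,0,0, 0,0.1,0.05,0,0,0,0]';  python3 p.py 90 64 650 70 61
```

```text
clock: 9.0
eef_pos: [650.2, 86.6, 55.5]
tool_rot: [-1.571, 1.117, -1.571]
force: [0.1, -0.1, -1.1]
width: 49.0
clock: 9.3
eef_pos: [650.1, 86.6, 54.3]
tool_rot: [-1.571, 1.117, -1.571]
force: [0.3, -0.4, -1.5]
width: 49.2
9.3 [650.1  86.6  54.3] f [ 0.3 -0.4 -1.5] q [ 0.61  1.26 -0.59  1.48 -0.61  0.97  0.77] w 49.2
grasp pt now [650.1  69.5  62.6] tool y [ 0.    0.9  -0.44] up in tool [-0.899 -0.439 -0.   ]
[ 0.12  0.11 -0.01] [-0.01 -0.01  0.01]
```

```bash
for i in 1 ; do python3 -m inch '[0,0.1,0.05,0,0,0,0, 0,0.1,0.05,0,0,0,0, 0,0.1,0.05,0,0,0,0]'; python3 -m inch '[0,0.1,0.05,0,0,0,0, 0,0.1,0.05,0,0,0,0, 0,0.1,0.05,0,0,0,0]'; done
```

```text
clock: 9.6
eef_pos: [650.1, 86.6, 53.1]
tool_rot: [-1.571, 1.117, -1.571]
force: [-0.5, -0.7, -1.0]
width: 49.2
clock: 9.9
eef_pos: [650.1, 86.6, 52.0]
tool_rot: [-1.571, 1.117, -1.571]
force: [-0.3, 0.0, -2.3]
width: 49.4
```

```bash
python3 -m inch '[0,0.1,0.05,0,0,0,0, 0,0.1,0.05,0,0,0,0, 0,0.1,0.05,0,0,0,0]'; python3 -m inch '[0,0.1,0.05,0,0,0,0, 0,0.1,0.05,0,0,0,0, 0,0.1,0.05,0,0,0,0]'
```

```text
clock: 10.2
eef_pos: [650.2, 86.7, 51.7]
tool_rot: [-1.57, 1.118, -1.57]
force: [-1.6, -2.6, 3.3]
width: 49.1
clock: 10.5
eef_pos: [650.2, 86.7, 51.7]
tool_rot: [-1.569, 1.119, -1.569]
force: [-2.8, -4.0, 7.1]
width: 49.3
```

Contact at about 7 N. I'll ease off 1 mm, then release.

```bash
python3 -m inch '[0,-0.1,-0.05,0,0,0,0, 0,-0.1,-0.05,0,0,0,0, 0.7,-0.1,-0.05,0,0,0,0, 0.8,-0.1,-0.05,0,0,0,0, 1,-0.1,-0.05,0,0,0,0, 1,-0.1,-0.05,0,0,0,0, 1,-0.1,-0.05,0,0,0,0, 1,-0.1,-0.05,0,0,0,0, 1,-0.1,-0.05,0,0,0,0, 1,-0.1,-0.05,0,0,0,0]'
python3 - <<'E'
from h import *
d=imaging.get_image('scene')
cv2.imwrite('pics/s4c.png',cv2.resize(d['img'][130:280,200:400,::-1],None,fx=4,fy=4))
E
```

```text
clock: 11.5
eef_pos: [650.2, 86.6, 50.9]
tool_rot: [-1.571, 1.117, -1.571]
force: [-0.2, 0.8, 1.0]
width: 85.3
```

View pics/s4c.png

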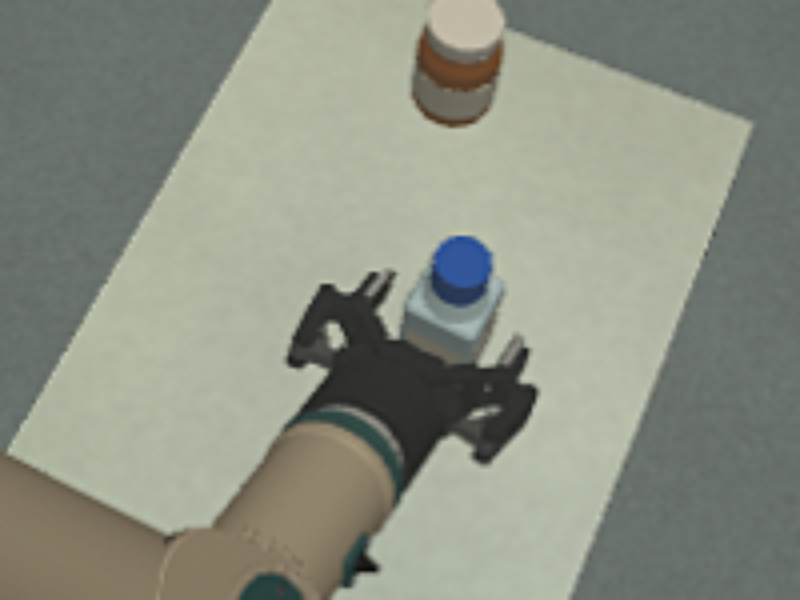

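The bottle stands free between the open fingers, cap at (462,265) in the crop. I'll back straight out along the fingers.

```bash
python3 -m inch '[1,0,-0.7,0,0,0,0, 1,0,-1.5,0,0,0,0, 1,0,-3,0,0,0,0, 1,0,-4.5,0,0,0,0, 1,0,-6,0,0,0,0, 1,-1,-8,0,0,0,0, 1,-3,-10,0,0,0,0, 1,-5,-11,0,0,0,0, 1,-6,-11,0,0,0,0, 1,-6,-11,0,0,0,0, 1,-6,-11,0,0,0,0, 1,-6,-11,0,0,0,0]'
python3 - <<'E'
from h import *
d=imaging.get_image('scene')
cv2.imwrite('pics/s5.png',d['img'][:,:,::-1])
d=imaging.get_image('top'); cv2.imwrite('pics/t5.png',d['img'][:,:,::-1])
s,R=tool();print(s['force'],s['qd'].round(3))
E
```

```text
clock: 12.75
eef_pos: [649.4, 14.1, 151.6]
tool_rot: [-1.576, 1.117, -1.575]
force: [-0.2, -0.6, 0.4]
width: 85.2
[-0.78778652  0.43999421  0.33524418] [-0.    -0.004 -0.003 -0.002 -0.002  0.002 -0.001]
```

View pics/s5.png

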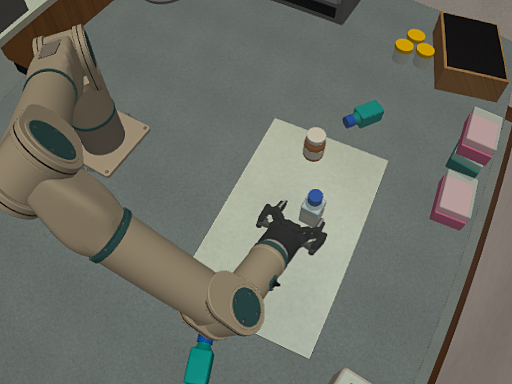

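View pics/t5.png

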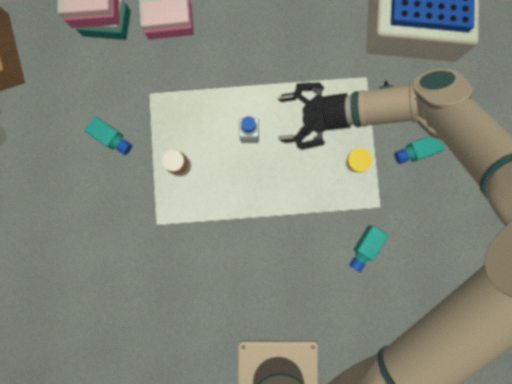

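The bottle stands upright at (249,128) in the top picture and (313,205) in the scene picture. The jar (175,162) and the pot (360,160) are where they started, and the gripper is clear.

```bash
python3 -c "
from cell import finish_job; print(finish_job())"
```

```text
the job is handed in; nothing more can be done
None
```

The bottle stands upright on its base on the bench paper, at about (650, 73) mm, well inside the edges, and I handed the job in at about 13 s.

I gripped it across its flat sides with the tool tilted back 26°, lifted it and turned it through 90°. I lowered it until the paper pushed back with about 7 N, eased off 1 mm, let go and backed out.

**Last checks:** the final top and scene pictures show the bottle upright. In the top picture the amber jar and the pot are at the same pixels as at the start. The gripper is open and clear of everything, with force near zero and joint speeds at most 0.004 rad/s. I judged the bottle's uprightness by eye from the pictures and didn't measure its angle.

**Disagreements:**
- **Grasp tilt:** I had planned to tilt back 35°, but joint 6 came close to its limit, so I used 26°.
- **Touchdown:** the paper was met about 1 mm lower than calculated, within the calibration error.

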